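# Sort the loose stationery off the plan table

## Robot

A 6-joint arm with a two-finger parallel gripper is mounted at the origin on the work surface. World frame = base frame: x ahead of the robot, y to its left, z up, the work surface at z = 0. Lengths are in m, angles in rad, forces in N, time in s.
With the tool pointing down it reaches from about 0.275 to 0.975 m from the base axis. Payload 8.4 kg.
Tool frame: the origin (TCP) lies between the finger pads; the fingertips stand 14 mm ahead of it and the grasp point (between the pads) lies 5 mm behind it; z points along the fingers, y is the line along which they close (so a half turn about z gives the same grasp; the last joint's range is limited). The gripper opens to 92 mm and grips with 3 to 60 N. Pads are 20 mm wide; open, the fingers measure 128 mm over their backs; the gripper's body (75 mm by 189 mm) begins 69 mm behind the grasp point.
Start: joints at [-1.226, 0.353, 1.633, -0, 1.155, -0.002], TCP at [0.212, -0.588, 0.229] pointing down, gripper open.
Joint ranges: [-2.63, 2.63], [-0.92, 2.1], [0.06, 2.66], [-1.3, 4.44], [0, 2.69], [-3.02, 3.02]. Speed limits (rad/s): [2.22, 2.22, 2.79, 3.14, 3.14, 3.14].

## Interface

Orientations are given as a rotation vector (axis times angle).
In Python, from rig import manip gives the robot as it stands.
- The arm moves only by the tool jog_arm, called after ">>>" as name(argument=value, ...) on one line, values as JSON. Schema: {"type":"object","properties":{"ticks":{"type":"array","items":{"type":"number"},"minItems":4,"maxItems":40},"finger_gap":{"type":"number"},"only":{"type":"string"},"quiet":{"type":"boolean"},"lines":{"type":"string"}},"required":["ticks"],"additionalProperties":false}. ticks is one flat list of numbers that holds 1 to 10 rows one after another, with no inner brackets; each row has 4 numbers: dx, dy, dz in m, then a turn about the tool's z in rad; each row shifts and turns the commanded pose from where the row before left it, along the tool's axes as they then stand; what a row does not reach is not made up. A row lasts 1/8 s, in which the tool goes at most 0.0625 m and 0.188 rad, less where a joint would pass 70% of its speed; a pose out of reach is approached as far as the arm can. finger_gap is the opening from 0.0 (shut) to 1.0 (fully open), set as the call begins (left out keeps the last). The fingers move at their own pace and stop on an object; the grip force is fixed at half the most. Time passes only in rows, so rows that do not move let the fingers close. The tool returns the time, the measured TCP pose, the force, the opening and the grip force at its end. only (a regular expression) keeps the lines of the reply that match it, lines (a string "A,B") keeps lines A to B, and quiet returns only ok. Input that does not fit is refused with a message, and nothing moves.
- manip.read_state(): the state, without advancing time (a new reading comes with each control period).
- manip.camera(name): name is "scene" or "side" or "wrist"; returns a dict with "pixels" (420x560x3 uint8, blue, green, red), "depth" (420x560 float32, m along the optical axis (not along the pixel's ray), 0 where there is no reading), "K" (3x3 intrinsics, pixels), "position" and "rotation" of the camera in the world. Camera axes: x right, y down, z forward; pixel columns grow to the right and rows downward; lengths in m; the calibration is good to about 2 mm. A picture is of the moment at which its call begins.
- manip.close_job(): hands the job in; it is judged then, once.
The state is a dict: "time": time; "joint_positions": joint angles; "qd": joint speeds; "joint_efforts": joint torques, N m; "tool_pos": TCP position; "tcp_rot": TCP orientation; "contact_force": force on the tool from outside, world axes, zero at the start; "ft_torque": the same for the moment, N m; "grip_width": opening from 0.0 (shut) to 1.0 (fully open); "grip_force": force on a finger pad.
Only numpy, scipy, OpenCV 4.12 (cv2) and the standard library are available. Lean on these libraries where they do the work, as an engineer would, in place of code of your own. Each camera call takes 0.05 s, during which the arm holds its last target. There are 200 camera calls.

## Task

Tidy the plan table: put both rolls of tape over the pin of the spindle, the bigger roll at the bottom and the smaller on top of it; stand the long stamp upright in the long bay of the stamp rack and the short stamp upright in its short bay; and lay the eraser flat inside the shallow tray. Leave the stapler and the mug where they are.

Things in the scene. Friction and masses are not known exactly. Their poses are not given: they have to be found in the camera images.
- big_roll: The bigger roll of tan tape, lying flat: outside diameter 60 mm, hole 30 mm, 25 mm high. Loose, about 80 g. Origin: on its axis at the underside, z up along the axis.
- small_roll: The smaller roll of tan tape, lying flat: outside diameter 46 mm, hole 30 mm, 19 mm high. Loose, about 40 g. Origin: on its axis at the underside, z up along the axis.
- long_stamp: The long office stamp. Stands upright on the table: a black block base 30 (x) by 66 (y) mm, 24 high, with a thin neck, and on top a grey handle grip 20 (x) by 28 (y) mm from z = 36 to 74 mm. Loose, about 90 g. Origin: centre of the underside; x across the base, y along its length, z up.
- short_stamp: The short office stamp. Stands upright on the table: a black block base 30 (x) by 36 (y) mm, 24 high, with a thin neck, and on top a grey handle grip 20 (x) by 28 (y) mm from z = 36 to 74 mm. Loose, about 90 g. Origin: centre of the underside; x across the base, y along its length, z up.
- eraser: White block eraser in a cardboard sleeve, lying flat: 26 (x) by 60 (y) by 20 (z) mm. Loose, about 35 g. Origin: centre of the underside, z up.
- spindle: Tape spindle, fixed: a round dark base 100 mm across and 8 mm thick with an upright steel pin 14 mm in diameter in the middle, its tapered top 70 mm above the table. Origin: on the pin's axis at table height. With both rolls on it, the big roll's underside is at 8 mm and the small one's at 33 mm.
- rack: Fixed grey open box 58 (x) by 154 (y) mm, walls 4 mm thick, 20 high, floor 4 mm above the table; a cross wall makes two bays. Long bay: 86 mm inside along y, centred at y = +30 mm; short bay: 56 mm inside along y, centred at y = -45 mm; both 50 mm wide inside, centred at x = 0. Origin: centre of the underside, z up. Stamps stand with their length along its y.
- tray: Shallow empty aluminium tray, fixed: 92 (x) by 108 (y) mm outside, rim 12 mm high, walls 4 mm thick, floor 4 mm above the table. Origin: centre of the underside, z up.
- stapler: Bystander: heavy black desk stapler, 60 (x) by 200 (y) mm, about 95 mm high, beyond the targets. Origin: centre of the underside. Not to be disturbed.
- mug: Bystander: white mug 80 mm in diameter, 92 mm high, handle to its +y, beyond the targets. Origin: centre of the underside. Not to be disturbed.
There are look-alikes about, which are no part of the job. What is shaped like the big_roll but blue is not meant. What is shaped like the eraser but yellow is not meant.

How it is judged:
At the end, for the whole second after the job is handed in: Rolls flat round the pin, big on the base, small on big (12 mm from the axis, heights 4 mm); each stamp upright on its own bay's floor (14 mm across, 15 along, 4 in height of its centre); eraser flat on the tray floor inside the rim; none leans over 0.12 rad; all at rest (horizontal distance between each of big_roll, small_roll and spindle below 0.012 m and z of big_roll in the frame of spindle between 0.004 and 0.012 m and z of small_roll in the frame of spindle between 0.029 and 0.037 m and x of long_stamp in the frame of rack between -0.014 and 0.014 m and y of long_stamp in the frame of rack between 0.015 and 0.045 m and z of long_stamp in the frame of rack between 0 and 0.008 m and x of short_stamp in the frame of rack between -0.014 and 0.014 m and y of short_stamp in the frame of rack between -0.06 and -0.03 m and z of short_stamp in the frame of rack between 0 and 0.008 m and x of eraser in the frame of tray between -0.035 and 0.035 m and y of eraser in the frame of tray between -0.042 and 0.042 m and z of eraser in the frame of tray between 0 and 0.008 m and angle between each of big_roll, small_roll, long_stamp, short_stamp, eraser's own z axis and vertical below 0.12 rad and linear speed of each of big_roll, small_roll, long_stamp, short_stamp, eraser below 0.02 m/s); the robot touches nothing.
It fails at once if The stapler is pushed more than 20 mm or tipped (distance of stapler from where it was at the start of the episode above 0.02 m or angle between stapler's own z axis and vertical above 0.3 rad).
It fails at once if The mug is pushed more than 20 mm or tipped (distance of mug from where it was at the start of the episode above 0.02 m or angle between mug's own z axis and vertical above 0.3 rad).
It also fails if it takes over 128 s, if anything falls off the work surface, if the arm or the gripper's body presses on something with over 40 N, if the wrist force passes 120 N, or if a joint passes its speed limit or range.

## Working session

There is one attempt and no reset: what is moved stays moved. The work goes in short steps, Python scripts to look and compute and a tool call to move; the robot and the scene stay as the last step left them, time stands still between calls to the robot, and variables do not carry over. Pictures are saved under pics/ and viewed, at most 14 in all, crops included, and the job is handed in when it is done.

```bash
ls; mkdir -p pics; python3 - <<'E'
from rig import manip
import cv2,numpy as np
for n in ["scene","side"]:
    c=manip.camera(n); cv2.imwrite(f"pics/{n}0.png",c["pixels"]); np.savez(f"pics/{n}0.npz",**c)
    print(n,c["K"].tolist(),c["position"],c["rotation"])
s=manip.read_state();print(s)
E
```

```text
pics
scene [[443.9117316454814, 0.0, 276.44109110680085], [0.0, 443.9117316454814, 221.06484728108066], [0.0, 0.0, 1.0]] [ 1.01508041 -0.20933397  0.89696447] [-2.1834861  -1.54735612  0.40894362]
side [[421.4503582704835, 0.0, 273.18096554100936], [0.0, 421.4503582704835, 203.54390547040308], [0.0, 0.0, 1.0]] [0.40949086 0.64306367 0.66751381] [-0.26923371  2.76306159 -1.2476725 ]
{'time': 0.1, 'joint_positions': array([-1.22634533e+00,  3.53558205e-01,  1.63405152e+00,  2.19741983e-05,
        1.15519109e+00, -2.41877559e-03]), 'qd': array([-9.39667789e-04, -2.19009108e-04, -1.72088584e-03, -9.04374153e-04,
        6.79172851e-05, -3.69802452e-04]), 'joint_efforts': array([ 1.55052287e-03, -5.94896972e+01, -3.34926438e+01,  6.97958842e-02,
        1.84055243e-02, -1.46321387e-06]), 'tool_pos': array([ 0.21232549, -0.58738088,  0.2279552 ]), 'tcp_rot': array([-3.09328830e+00, -5.41914542e-01,  2.91749868e-04]), 'contact_force': array([-0.38204543,  0.15358847,  0.04279264]), 'ft_torque': array([ 0.03206459, -0.01439114,  0.02308751]), 'grip_force': 0.0, 'grip_width': 0.9982227506808559}
```

View pics/scene0.png

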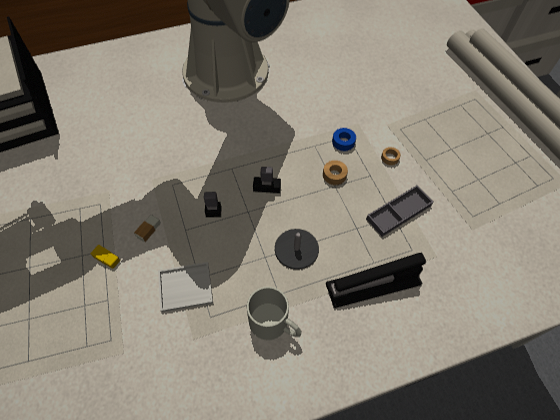

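View pics/side0.png

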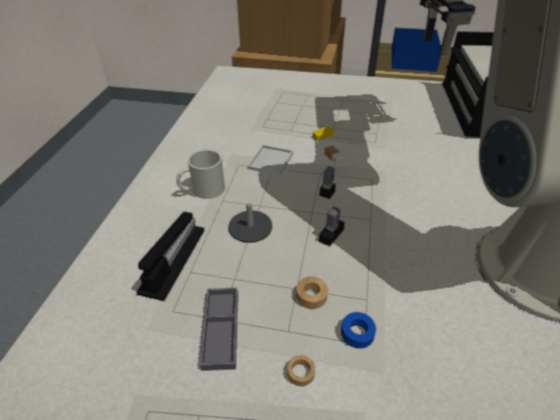

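The scene picture shows the candidates:
- **Rolls:** tan big roll (335,171), tan small roll (391,155), and a blue look-alike ring (344,138) that I reject.
- **Stamps:** long stamp (267,180) and short stamp (211,203).
- **Erasers:** sleeved white/brown eraser (147,228), and a yellow look-alike (105,257) that I reject.
- **Targets:** spindle (297,247), rack (399,211), tray (186,288).
- **Bystanders:** stapler (375,280), mug (268,312).

The side view agrees with this.

```bash
cat > h.py <<'E'
import numpy as np,cv2
from scipy.spatial.transform import Rotation as R
def rot(c):
    r=np.array(c["rotation"]); return r if r.shape==(3,3) else R.from_rotvec(r).as_matrix()
def cloud(c):
    K=c["K"];d=c["depth"];v,u=np.mgrid[:420,:560]
    p=np.stack([(u-K[0,2])/K[0,0]*d,(v-K[1,2])/K[1,1]*d,d],-1)
    w=p@rot(c).T+c["position"]; w[d<=0]=np.nan
    return w
def rect(pts):
    r=cv2.minAreaRect(pts[:,:2].astype(np.float32)); (cx,cy),(a,b),t=r
    if a<b: a,b,t=b,a,t+90   # t = direction of long axis (deg)
    return [round(x,4) for x in (cx,cy,a,b)]+[round((t+90)%180-90,1)]
E
python3 - <<'E'
from h import *
S=dict(np.load("pics/scene0.npz"));D=dict(np.load("pics/side0.npz"))
w=cloud(S);w2=cloud(D)
print("table z",np.nanmedian(w[180:220,300:330,2]),np.nanstd(w[120:130,300:320,2]),np.nanmedian(w2[240:260,290:330,2]))
seeds=dict(big=(335,171,.016,.035,50),blue=(344,138,.016,.035,50),small=(391,155,.012,.03,40),long=(267,180,.015,.03,60),longgrip=(267,175,.06,.08,40),short=(211,203,.015,.03,40),shortgrip=(211,198,.06,.08,40),eraser=(147,228,.012,.03,50),yellow=(105,257,.012,.03,50),spbase=(297,252,.004,.014,70),pin=(297,240,.05,.08,25),rack=(399,211,.012,.03,100),tray=(186,288,.007,.02,80))
for n,(u,v,a,b,rad) in seeds.items():
    m=w[v-8:v+9,u-8:u+9].reshape(-1,3);q=m[np.isfinite(m[:,2])]
    c=np.median(q[q[:,2]>-1],0)
    for W in (w,w2):
        P=W.reshape(-1,3);P=P[np.isfinite(P[:,2])]
        k=(P[:,2]>a)&(P[:,2]<b)&(np.hypot(P[:,0]-c[0],P[:,1]-c[1])<rad/1e3)
        Q=P[k]
        if len(Q)>5: print(n,len(Q),rect(Q),"mean",Q.mean(0).round(4),"ztop",np.percentile(Q[:,2],[50,98]).round(4))
E
```

```text
table z 0.0010906588775753123 0.0017665624158501676 0.00120893489285534
big 355 [0.4494, 0.1507, 0.0595, 0.0586, -87.0] mean [0.4511 0.1493 0.0243] ztop [0.0247 0.0287]
big 604 [0.4463, 0.1523, 0.0593, 0.0592, -35.9] mean [0.4463 0.1547 0.0244] ztop [0.0251 0.0276]
blue 318 [0.3586, 0.2141, 0.0621, 0.0567, -23.6] mean [0.3609 0.2131 0.0243] ztop [0.0248 0.029 ]
blue 742 [0.3564, 0.2168, 0.0584, 0.0581, 11.4] mean [0.3563 0.2188 0.0245] ztop [0.0252 0.0276]
small 160 [0.4463, 0.3052, 0.0446, 0.0434, -87.7] mean [0.4471 0.3047 0.0182] ztop [0.0184 0.0223]
small 419 [0.4428, 0.3074, 0.0456, 0.0443, 47.0] mean [0.4429 0.3084 0.0184] ztop [0.0188 0.0213]
long 262 [0.4285, -0.0197, 0.0664, 0.0323, 64.8] mean [ 0.4326 -0.0211  0.0234] ztop [0.0239 0.028 ]
long 251 [0.4249, -0.0173, 0.067, 0.0297, 64.0] mean [ 0.426  -0.0067  0.0233] ztop [0.0241 0.0282]
longgrip 117 [0.429, -0.0192, 0.0254, 0.0203, 70.8] mean [ 0.4312 -0.0197  0.0716] ztop [0.073  0.0767]
longgrip 140 [0.4254, -0.0176, 0.0293, 0.0198, 66.1] mean [ 0.4253 -0.0142  0.0708] ztop [0.0727 0.076 ]
short 120 [0.4539, -0.1605, 0.03
[... 895 characters left out ...]
0117]
spbase 1040 [0.6205, -0.0137, 0.1304, 0.11, 5.3] mean [ 0.6052 -0.0047  0.0085] ztop [0.0086 0.0111]
pin 46 [0.6107, -0.0116, 0.011, 0.0109, -10.3] mean [ 0.6119 -0.0122  0.064 ] ztop [0.0658 0.0716]
pin 58 [0.6064, -0.0079, 0.0135, 0.0132, -82.0] mean [ 0.6056 -0.0071  0.0626] ztop [0.0635 0.0718]
rack 507 [0.5982, 0.2523, 0.1565, 0.0595, -76.2] mean [0.5997 0.2482 0.0185] ztop [0.019  0.0233]
rack 807 [0.596, 0.2533, 0.1551, 0.0584, -76.1] mean [0.5955 0.2576 0.0189] ztop [0.0197 0.0225]
tray 508 [0.6158, -0.2678, 0.1083, 0.0939, 81.0] mean [ 0.6172 -0.2703  0.0112] ztop [0.0115 0.0154]
tray 297 [0.605, -0.266, 0.1114, 0.1108, 82.3] mean [ 0.6131 -0.2634  0.0111] ztop [0.0116 0.015 ]
```

```bash
cat >> h.py <<'E'
def plan(x,y,z,ang=None):
    """tool-axis shift to world x,y,z in present axes, then turn (mod pi) so closing axis lies at world ang deg"""
    from rig import manip
    s=manip.read_state();M=R.from_rotvec(s["tcp_rot"]).as_matrix()
    d=M.T@(np.array([x,y,z])-s["tool_pos"])
    a=np.degrees(np.arctan2(M[1,1],M[0,1]))
    print("t",round(s["time"],2),"tcp",s["tool_pos"].round(4),"tilt",M[2,2].round(4),"closing",a.round(1),"grip",round(s["grip_width"]*92,1),"q1,q6",s["joint_positions"][[0,5]].round(2))
    print("shift",d.round(4),"len",np.linalg.norm(d).round(3), "turn",None if ang is None else np.radians((a-ang+90)%180-90).round(3))
E
python3 - <<'E'
from h import *
S=dict(np.load("pics/scene0.npz"));D=dict(np.load("pics/side0.npz"))
w=cloud(S);w2=cloud(D)
for W in (w,w2):
    P=W.reshape(-1,3);P=P[np.isfinite(P[:,2])]
    for n,(x,y,r) in dict(mug=(.74,-.09,.09),stap=(.72,.13,.13)).items():
        pass
    k=(P[:,2]>.075)&(P[:,2]<.11)&(P[:,0]>.62)&(P[:,0]<.9)&(abs(P[:,1])<.3); Q=P[k]
    print("mug",rect(Q[Q[:,1]<0.03]),"stapler hi",rect(Q[Q[:,1]>0.03]))
    k=(P[:,2]>.02)&(P[:,2]<.11)&(P[:,0]>.65)&(P[:,0]<.9)&(P[:,1]>.03)&(P[:,1]<.32); print("stapler",rect(P[k]))
    # rack: profile along long axis of high points near the centre line
    c=np.array([.597,.253]);t=np.radians(-76.1);e=np.array([np.cos(t),np.sin(t)]);f=np.array([-e[1],e[0]])
    q=P[:,:2]-c;a=q@e;b=q@f
    k=(abs(b)<.018)&(abs(a)<.09)&(P[:,2]>.014)&(P[:,2]<.03)
    print("rack walls along e(-76):",np.histogram(a[k],np.arange(-.09,.091,.01))[0])
crop=cv2.resize(S["pixels"][120:280,80:420],None,fx=2.3,fy=2.3,interpolation=cv2.INTER_CUBIC);cv2.imwrite("pics/crop.png",crop)
plan(.448,.1515,.22,60)
E
```

```text
mug [0.7512, -0.1247, 0.0923, 0.0789, 2.9] stapler hi [0.746, 0.1538, 0.1113, 0.0266, 86.4]
stapler [0.7448, 0.1195, 0.1799, 0.0296, 85.9]
rack walls along e(-76): [ 0 42  0  0  0  0  0  0  0  0 42  0  0  0  0  0 43  0]
mug [0.7434, -0.1167, 0.0949, 0.0797, 71.7] stapler hi [0.7428, 0.1579, 0.1057, 0.0256, 86.2]
stapler [0.7401, 0.1208, 0.1834, 0.0314, 85.3]
rack walls along e(-76): [ 0 89  0  0  0  0  0  0  0  0 78  0  0  0  0  0 66  0]
t 0.1 tcp [ 0.2123 -0.5874  0.228 ] tilt -1.0 closing -70.1 grip 91.8 q1,q6 [-1.23 -0.  ]
shift [ 0.4728 -0.6147  0.0087] len 0.776 turn 0.87
```

View pics/crop.png

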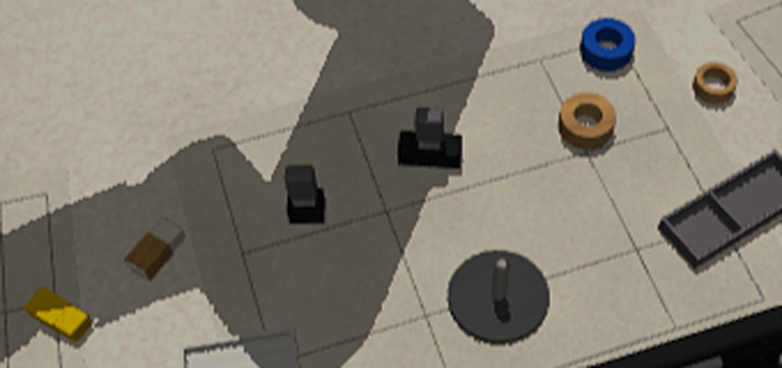

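The crop confirms the choice: tan rolls at (588,120) and (715,82), the blue ring (608,45) excluded, brown-sleeved eraser (155,248), and yellow block (58,315) excluded. The rack's cross wall is nearer its left end, so the short bay is the left one.

>>> jog_arm(ticks=[0.036, -0.047, 0, 0, 0.036, -0.047, 0, 0, 0.036, -0.047, 0, 0, 0.036, -0.047, 0, 0, 0.036, -0.047, 0, 0, 0.036, -0.047, 0, 0, 0.036, -0.047, 0, 0, 0.036, -0.047, 0, 0, 0.036, -0.047, 0, 0, 0.036, -0.047, 0, 0], finger_gap=1.0)

```text
time: 1.35
tool_pos: [0.3914, -0.0215, 0.2287]
tcp_rot: [3.094, 0.542, 0.001]
contact_force: [1.2, -0.4, 0.1]
grip_width: 1.001
grip_force: 0.0
```

>>> jog_arm(ticks=[0.036, -0.047, 0, 0, 0.036, -0.047, 0, 0, 0.036, -0.047, 0, 0, 0, 0, 0, 0.175, 0, 0, 0, 0.175, 0, 0, 0, 0, 0, 0, 0, 0])

```text
time: 2.22
tool_pos: [0.4448, 0.1457, 0.2285]
tcp_rot: [3.142, 0.001, -0.0]
contact_force: [-0.2, 0.2, 0.2]
grip_width: 0.998
grip_force: 0.0
```

```bash
python3 - <<'E'
from h import *
from rig import manip
c=manip.camera("wrist");cv2.imwrite("pics/w1.png",c["pixels"]);np.savez("pics/w1.npz",**c)
print(c["position"],c["rotation"])
w=cloud(c);P=w.reshape(-1,3);P=P[np.isfinite(P[:,2])]
k=(P[:,2]>.016)&(P[:,2]<.035)&(np.hypot(P[:,0]-.448,P[:,1]-.1515)<.045);print(k.sum(),rect(P[k]) if k.sum()>5 else "")
plan(.448,.1515,.06,90)
E
```

```text
[0.52623939 0.14530674 0.38398108] [ 2.06224195 -2.06340941 -0.30643003]
1566 [0.4465, 0.151, 0.0592, 0.0584, -1.8]
t 2.27 tcp [0.4448 0.1457 0.2286] tilt -1.0 closing -90.0 grip 92.3 q1,q6 [0.31 1.88]
shift [ 0.0032 -0.0058  0.1686] len 0.169 turn -0.0
```

View pics/w1.png

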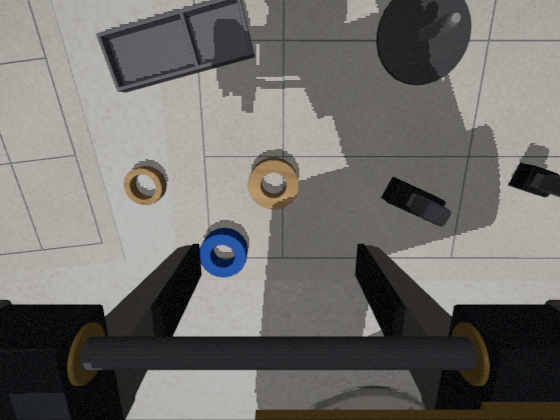

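The wrist view shows the tan big roll at (273,184), the small roll at (145,185), the blue ring at (223,252), the rack at (177,43) and the pin at (455,18). The roll measures (0.4465, 0.151), which agrees with the earlier value. I'll descend on it.

```bash
python3 - <<'E'
from h import *
c=dict(np.load("pics/w1.npz"))
w=cloud(c);P=w.reshape(-1,3);P=P[np.isfinite(P[:,2])]
for n,(x,y,r,a,b) in dict(small=(.4445,.3063,.035,.012,.03),pin=(.6085,-.01,.03,.03,.08),rack=(.597,.253,.1,.012,.03),long=(.427,-.0185,.05,.015,.03),grip=(.427,-.0185,.04,.06,.08)).items():
    k=(P[:,2]>a)&(P[:,2]<b)&(np.hypot(P[:,0]-x,P[:,1]-y)<r);print(n,k.sum(),rect(P[k]),P[k].mean(0))
E
```

```text
small 763 [0.444, 0.3066, 0.0455, 0.0443, 88.2] [0.44412782 0.30569167 0.01756938]
pin 496 [0.6063, -0.009, 0.0134, 0.0122, 26.7] [ 0.60513577 -0.00694011  0.05594169]
rack 2435 [0.596, 0.2531, 0.1543, 0.0587, -76.1] [0.59616552 0.25657178 0.01815589]
long 803 [0.4258, -0.0182, 0.0659, 0.0301, 66.1] [ 0.43324304 -0.00705638  0.02284165]
grip 575 [0.426, -0.0181, 0.0283, 0.0201, 66.5] [ 0.42745054 -0.01591556  0.07142966]
```

>>> jog_arm(ticks=[0.003, -0.0055, 0.05, 0, 0, 0, 0.05, 0, 0, 0, 0.05, 0, 0, 0, 0.03, 0, 0, 0, 0.03, 0, 0, 0, 0, 0, 0, 0, 0, 0])

```text
time: 3.15
tool_pos: [0.4485, 0.1514, 0.0194]
tcp_rot: [-3.141, 0.004, -0.001]
contact_force: [0.9, 0.3, 0.2]
grip_width: 1.001
grip_force: 0.0
```

>>> jog_arm(ticks=[0, 0, 0, 0, 0, 0, 0, 0, 0, 0, 0, 0, 0, 0, 0, 0, 0, 0, 0, 0, 0, 0, 0, 0, 0, 0, 0, 0, 0, 0, 0, 0], finger_gap=0.0)

```text
time: 4.15
tool_pos: [0.4482, 0.1515, 0.019]
tcp_rot: [-3.141, 0.005, -0.001]
contact_force: [-1.3, 0.5, 6.6]
grip_width: 0.644
grip_force: 30.0
```

Gripped at 59 mm wide, as expected. Now lift and carry it over the pin.

>>> jog_arm(ticks=[0, 0, -0.03, 0, 0, 0, -0.045, 0, 0, 0, -0.045, 0, 0.032, 0.032, 0, 0, 0.032, 0.032, 0, 0, 0.032, 0.032, 0, 0, 0.032, 0.032, 0, 0, 0.031, 0.033, 0, 0, 0, 0, 0, 0, 0, 0, 0, 0])

```text
time: 5.4
tool_pos: [0.6054, -0.0099, 0.138]
tcp_rot: [-3.141, 0.006, 0.003]
contact_force: [0.5, -0.8, -0.7]
grip_width: 0.644
grip_force: 30.0
```

```bash
cat > look.py <<'E'
from h import *
from rig import manip
import sys
def look(name,items,cam="wrist"):
    c=manip.camera(cam);cv2.imwrite(f"pics/{name}.png",c["pixels"]);np.savez(f"pics/{name}.npz",**c)
    P=cloud(c).reshape(-1,3);P=P[np.isfinite(P[:,2])]
    for n,(x,y,r,a,b) in items.items():
        k=(P[:,2]>a)&(P[:,2]<b)&(np.hypot(P[:,0]-x,P[:,1]-y)<r);print(cam,n,k.sum(),rect(P[k]) if k.sum()>5 else "",P[k].mean(0).round(4), np.percentile(P[k][:,2],95).round(4) if k.sum() else "")
E
python3 - <<'E'
from look import *
look("w2",dict(roll=(.607,-.0095,.05,.12,.16),pin=(.607,-.0095,.02,.03,.08)))
look("s2",dict(roll=(.607,-.0095,.04,.135,.155),pin=(.607,-.0095,.02,.03,.08)),"scene")
look("d2",dict(roll=(.607,-.0095,.04,.135,.155),pin=(.607,-.0095,.02,.03,.08)),"side")
plan(.607,-.0095,.03,90)
E
```

```text
wrist roll 10812 [0.6101, -0.0127, 0.0708, 0.0656, -51.5] [ 0.6078 -0.0101  0.1415] 0.1541
wrist pin 129 [0.6117, -0.011, 0.013, 0.0049, 83.1] [ 0.6129 -0.0107  0.0433] 0.0563
scene roll 497 [0.6128, -0.0068, 0.0626, 0.0567, -43.7] [ 0.6127 -0.0073  0.1438] 0.1487
scene pin 75 [0.6112, -0.0112, 0.0129, 0.0105, 82.6] [ 0.6123 -0.0123  0.0538] 0.0702
side roll 256 [0.5975, -0.0083, 0.0652, 0.0506, 52.3] [ 0.5912 -0.0061  0.1436] 0.1482
side pin 98 [0.606, -0.0073, 0.0135, 0.0117, 14.7] [ 0.6054 -0.0064  0.0537] 0.0703
t 5.55 tcp [ 0.6055 -0.0092  0.1385] tilt -1.0 closing -90.1 grip 59.5 q1,q6 [-0.02  1.56]
shift [0.0016 0.0003 0.1085] len 0.108 turn -0.002
```

View pics/w2.png

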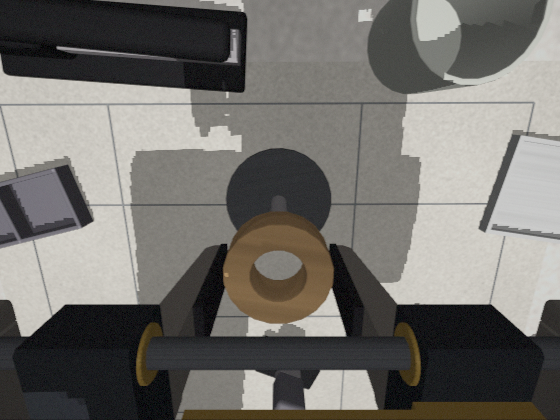

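The held roll is at (279,267) with the spindle base behind it at (279,205). The roll and pin centres agree within about 2 mm against 8 mm of clearance, so I can lower it.

>>> jog_arm(ticks=[0.0015, 0, 0.03, 0, 0, 0, 0.02, 0, 0, 0, 0.02, 0, 0, 0, 0.02, 0, 0, 0, 0.01, 0, 0, 0, 0.008, 0, 0, 0, 0, 0, 0, 0, 0, 0])

```text
time: 6.55
tool_pos: [0.6084, -0.0102, 0.0311]
tcp_rot: [3.142, -0.005, 0.001]
contact_force: [-0.6, -1.2, -0.7]
grip_width: 0.641
grip_force: 30.0
```

>>> jog_arm(ticks=[0, 0, 0.003, 0, 0, 0, 0, 0])

```text
time: 6.8
tool_pos: [0.6079, -0.0101, 0.0276]
tcp_rot: [-3.142, 0.005, -0.0]
contact_force: [-0.9, -1.1, -0.3]
grip_width: 0.649
grip_force: 30.0
```

>>> jog_arm(ticks=[0, 0, 0, 0, 0, 0, 0, 0, 0, 0, 0, 0, 0, 0, 0, 0, 0, 0, -0.03, 0, 0, 0, -0.06, 0, 0, 0, -0.05, 0, 0, 0, 0, 0], finger_gap=1.0)

```text
time: 7.8
tool_pos: [0.6106, -0.0102, 0.172]
tcp_rot: [3.141, -0.005, 0.012]
contact_force: [0.5, 0.6, 0.2]
grip_width: 0.998
grip_force: 0.0
```

```bash
python3 - <<'E'
from look import *
look("w3",dict(roll=(.608,-.0095,.045,.025,.045)))
look("d3",dict(roll=(.608,-.0095,.045,.025,.045)),"side")
look("s3",dict(roll=(.608,-.0095,.045,.025,.045),small=(.4445,.3063,.035,.012,.03)),"scene")
plan(.4445,.3063,.17,90)
E
```

```text
wrist roll 2204 [0.6067, -0.0103, 0.0585, 0.058, -0.9] [ 0.6081 -0.0102  0.0323] 0.0336
side roll 388 [0.6057, -0.0086, 0.0589, 0.0578, -76.8] [ 0.6043 -0.004   0.0328] 0.0361
scene roll 436 [0.6086, -0.0107, 0.0594, 0.0579, 89.1] [ 0.6111 -0.0118  0.0329] 0.036
scene small 157 [0.4463, 0.3051, 0.0467, 0.0437, -0.4] [0.4467 0.3048 0.0181] 0.0218
t 7.95 tcp [ 0.6071 -0.0101  0.1666] tilt -1.0 closing -90.2 grip 91.8 q1,q6 [-0.02  1.55]
shift [-0.1637 -0.3159 -0.0031] len 0.356 turn -0.003
```

The big roll is seated: top at 33 mm, within 2 mm of the pin. Next is the small roll.

>>> jog_arm(ticks=[-0.027, -0.0527, 0, 0, -0.027, -0.0527, 0, 0, -0.027, -0.0527, 0, 0, -0.027, -0.0527, 0, 0, -0.027, -0.0527, 0, 0, -0.027, -0.0527, 0, 0, 0, 0, 0.05, 0, 0, 0, 0.04, 0, 0, 0, 0, 0, 0, 0, 0, 0])

```text
time: 9.2
tool_pos: [0.4471, 0.3065, 0.0778]
tcp_rot: [3.141, -0.005, -0.001]
contact_force: [-1.0, -0.4, -0.6]
grip_width: 1.0
grip_force: 0.0
```

```bash
python3 - <<'E'
from look import *
look("w4",dict(small=(.4445,.3063,.035,.012,.03)))
plan(.4445,.306,.018,90)
E
```

```text
wrist small 1810 [0.4435, 0.3066, 0.0454, 0.045, -58.4] [0.4444 0.3065 0.0177] 0.0193
t 9.25 tcp [0.4476 0.3068 0.0785] tilt -1.0 closing -90.2 grip 92.2 q1,q6 [0.6  2.17]
shift [-0.0031  0.0008  0.0605] len 0.061 turn -0.004
```

>>> jog_arm(ticks=[-0.003, 0.001, 0.025, 0, 0, 0, 0.02, 0, 0, 0, 0.015, 0, 0, 0, 0, 0, 0, 0, 0, 0])

```text
time: 9.88
tool_pos: [0.4445, 0.3059, 0.0184]
tcp_rot: [-3.141, 0.005, -0.002]
contact_force: [0.1, 0.6, 0.2]
grip_width: 1.005
grip_force: 0.0
```

>>> jog_arm(ticks=[0, 0, 0, 0, 0, 0, 0, 0, 0, 0, 0, 0, 0, 0, 0, 0, 0, 0, 0, 0, 0, 0, 0, 0, 0, 0, 0, 0, 0, 0, 0, 0], finger_gap=0.0)

```text
time: 10.88
tool_pos: [0.4439, 0.3056, 0.0176]
tcp_rot: [-3.142, 0.005, -0.0]
contact_force: [0.1, 1.1, 0.9]
grip_width: 0.494
grip_force: 30.0
```

```bash
python3 -c "
from h import *;plan(.6075,-.0098,.15,90)"
```

```text
t 10.88 tcp [0.4439 0.3056 0.0176] tilt -1.0 closing -90.2 grip 45.5 q1,q6 [0.6  2.17]
shift [ 0.1646  0.3149 -0.1324] len 0.379 turn -0.003
```

>>> jog_arm(ticks=[0, 0, -0.03, 0, 0, 0, -0.05, 0, 0, 0, -0.052, 0, 0.0274, 0.0525, 0, 0, 0.0274, 0.0525, 0, 0, 0.0274, 0.0525, 0, 0, 0.0274, 0.0525, 0, 0, 0.0274, 0.0525, 0, 0, 0.0274, 0.0525, 0, 0, 0, 0, 0, 0])

```text
time: 12.12
tool_pos: [0.6087, -0.0134, 0.1494]
tcp_rot: [3.141, -0.011, 0.001]
contact_force: [-0.2, 1.0, -1.1]
grip_width: 0.496
grip_force: 30.0
```

>>> jog_arm(ticks=[0, 0, 0, 0])

```text
time: 12.25
tool_pos: [0.6066, -0.0097, 0.1491]
tcp_rot: [-3.141, 0.006, 0.002]
contact_force: [-0.8, 0.4, -0.5]
grip_width: 0.49
grip_force: 30.0
```

```bash
python3 -c "
from h import *;plan(.6075,-.0098,.055,90)"
```

```text
t 12.25 tcp [ 0.6066 -0.0097  0.1491] tilt -1.0 closing -90.2 grip 45.1 q1,q6 [-0.02  1.56]
shift [0.001  0.0001 0.0941] len 0.094 turn -0.004
```

>>> jog_arm(ticks=[0.001, 0, 0.025, 0, 0, 0, 0.02, 0, 0, 0, 0.02, 0, 0, 0, 0.02, 0, 0, 0, 0.01, 0, 0, 0, 0.002, 0, 0, 0, 0, 0])

```text
time: 13.12
tool_pos: [0.6086, -0.0098, 0.0529]
tcp_rot: [-3.142, 0.005, -0.001]
contact_force: [-0.1, 1.1, -0.5]
grip_width: 0.496
grip_force: 30.0
```

>>> jog_arm(ticks=[0, 0, 0, 0, 0, 0, 0, 0, 0, 0, 0, 0, 0, 0, 0, 0, 0, 0, -0.03, 0, 0, 0, -0.06, 0, 0, 0, -0.03, 0, 0, 0, 0, 0, 0, 0, 0, 0], finger_gap=1.0)

```text
time: 14.25
tool_pos: [0.6076, -0.0099, 0.1716]
tcp_rot: [3.142, -0.005, -0.002]
contact_force: [0.0, 0.8, -1.1]
grip_width: 1.0
grip_force: 0.0
```

```bash
python3 - <<'E'
from look import *
it=dict(small=(.608,-.0095,.045,.042,.06),big=(.608,-.0095,.045,.025,.04))
look("w5",it);look("d5",it,"side");look("s5",it,"scene")
look("s5",dict(grip=(.427,-.0185,.04,.06,.08)),"scene")
plan(.427,-.0183,.17,-24.5)
E
```

```text
wrist small 1304 [0.6086, -0.0101, 0.0451, 0.0448, -60.1] [ 0.6094 -0.0101  0.0505] 0.0526
wrist big 1026 [0.6067, -0.0104, 0.0586, 0.0584, 89.9] [ 0.6137 -0.0106  0.0324] 0.0375
side small 238 [0.6078, -0.009, 0.0452, 0.0442, 83.3] [ 0.6058 -0.0041  0.0504] 0.0546
side big 244 [0.6038, -0.0024, 0.058, 0.0471, 15.3] [0.6009 0.0036 0.033 ] 0.0384
scene small 256 [0.6103, -0.0103, 0.0451, 0.0446, -36.2] [ 0.6123 -0.0114  0.051 ] 0.0549
scene big 225 [0.6125, -0.0133, 0.0586, 0.0489, 55.3] [ 0.6179 -0.0164  0.0331] 0.0387
scene grip 56 [0.4266, -0.0183, 0.0255, 0.0175, 72.4] [ 0.4262 -0.0187  0.0744] 0.0775
t 14.45 tcp [ 0.6075 -0.0099  0.1711] tilt -1.0 closing -90.2 grip 91.9 q1,q6 [-0.02  1.56]
shift [-0.1805  0.009   0.0015] len 0.181 turn -1.146
```

Both rolls are in place: tops at 33 and about 51 mm, all centred within 2 mm. Now the long stamp.

>>> jog_arm(ticks=[-0.06, 0.003, 0, 0, -0.06, 0.003, 0, 0, -0.0605, 0.003, 0, -0.164, 0, 0, 0, -0.164, 0, 0, 0, -0.164, 0, 0, 0, -0.164, 0, 0, 0, -0.164, 0, 0, 0, -0.164, 0, 0, 0, -0.162, 0, 0, 0, 0], finger_gap=0.6)

```text
time: 15.7
tool_pos: [0.4274, -0.0183, 0.1721]
tcp_rot: [-2.643, -1.697, 0.001]
contact_force: [-0.0, -0.3, -0.2]
grip_width: 0.601
grip_force: 0.0
```

>>> jog_arm(ticks=[0, 0, 0, 0])

```text
time: 15.82
tool_pos: [0.4276, -0.0183, 0.1723]
tcp_rot: [-2.645, -1.694, 0.001]
contact_force: [-0.1, 1.1, 0.4]
grip_width: 0.597
grip_force: 0.0
```

```bash
python3 - <<'E'
from look import *
look("w6",dict(grip=(.427,-.0185,.04,.06,.08),base=(.427,-.0185,.05,.015,.03)))
plan(.427,-.0183,.052,-24)
E
```

```text
wrist grip 754 [0.4256, -0.0189, 0.0278, 0.0192, 65.4] [ 0.4263 -0.0174  0.0721] 0.0744
wrist base 1018 [0.4256, -0.0188, 0.0653, 0.03, 66.2] [ 0.4307 -0.0077  0.0229] 0.0244
t 15.88 tcp [ 0.4276 -0.0183  0.1723] tilt -1.0 closing -24.7 grip 55.0 q1,q6 [-0.05  0.38]
shift [-0.0002 -0.0005  0.1203] len 0.12 turn -0.012
```

>>> jog_arm(ticks=[-0.001, 0, 0.04, -0.012, 0, 0, 0.04, 0, 0, 0, 0.03, 0, 0, 0, 0.01, 0, 0, 0, 0, 0, 0, 0, 0, 0])

```text
time: 16.62
tool_pos: [0.4282, -0.0193, 0.0535]
tcp_rot: [2.632, 1.714, 0.002]
contact_force: [-0.0, 0.4, -0.2]
grip_width: 0.596
grip_force: 0.0
```

>>> jog_arm(ticks=[0, 0, 0, 0, 0, 0, 0, 0, 0, 0, 0, 0, 0, 0, 0, 0, 0, 0, 0, 0, 0, 0, 0, 0], finger_gap=0.0)

```text
time: 17.38
tool_pos: [0.4273, -0.0192, 0.0526]
tcp_rot: [-2.632, -1.715, 0.0]
contact_force: [-0.1, 0.4, 1.1]
grip_width: 0.213
grip_force: 30.0
```

>>> jog_arm(ticks=[0, 0, -0.03, 0, 0, 0, -0.05, 0, 0, 0, -0.03, 0, 0, 0, 0, 0])

```text
time: 17.88
tool_pos: [0.4288, -0.0193, 0.1643]
tcp_rot: [2.63, 1.713, 0.006]
contact_force: [-0.3, 0.7, -1.2]
grip_width: 0.214
grip_force: 30.0
```

```bash
python3 -c "
from h import *;plan(.5897,.2821,.163,14)"
```

```text
t 17.88 tcp [ 0.4288 -0.0193  0.1643] tilt -1.0 closing -23.8 grip 19.7 q1,q6 [-0.05  0.37]
shift [0.3407 0.0253 0.002 ] len 0.342 turn -0.66
```

>>> jog_arm(ticks=[0.0568, 0.0042, 0, 0, 0.0568, 0.0042, 0, 0, 0.0568, 0.0042, 0, 0, 0.0568, 0.0042, 0, 0, 0.0568, 0.0042, 0, 0, 0.0568, 0.0042, 0, -0.165, 0, 0, 0, -0.165, 0, 0, 0, -0.165, 0, 0, 0, -0.165, 0, 0, 0, 0])

```text
time: 19.12
tool_pos: [0.5873, 0.2819, 0.1604]
tcp_rot: [-1.935, -2.473, 0.004]
contact_force: [0.4, 0.3, -1.1]
grip_width: 0.216
grip_force: 30.0
```

>>> jog_arm(ticks=[0, 0, 0, 0])

```text
time: 19.25
tool_pos: [0.5877, 0.2821, 0.1614]
tcp_rot: [-1.939, -2.471, 0.002]
contact_force: [0.7, -0.5, -0.8]
grip_width: 0.214
grip_force: 30.0
```

```bash
python3 - <<'E'
from look import *
look("w7",dict(rack=(.597,.253,.1,.012,.03),base=(.5897,.2821,.05,.11,.143)))
look("s7",dict(base=(.5897,.2821,.05,.12,.143)),"scene");look("d7",dict(base=(.5897,.2821,.05,.12,.143)),"side")
plan(.5897,.2821,.06,14)
E
```

```text
wrist rack 1036 [0.5881, 0.2825, 0.0925, 0.0582, -76.1] [0.5869 0.2968 0.0188] 0.0204
wrist base 2349 [0.5819, 0.2993, 0.0301, 0.03, 13.5] [0.5811 0.3027 0.1304] 0.134
scene base 265 [0.5895, 0.2811, 0.0684, 0.0297, -77.1] [0.5962 0.2662 0.1313] 0.1376
side base 466 [0.5835, 0.2953, 0.0406, 0.0304, -75.8] [0.5806 0.302  0.1322] 0.1382
t 19.4 tcp [0.588  0.2822 0.1622] tilt -1.0 closing 13.9 grip 19.4 q1,q6 [0.45 0.2 ]
shift [-0.0005  0.0016  0.1022] len 0.102 turn -0.002
```

View pics/w7.png

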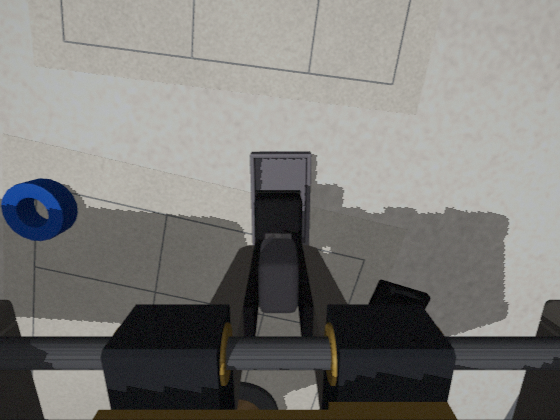

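The long stamp is held square over the long bay: the rack end is at (281,190), with the black base inside its outline at (278,215). The scene camera puts the base at (0.5895, 0.2811) against a target of (0.5897, 0.2821). Lower and release.

>>> jog_arm(ticks=[0, 0.0015, 0.03, 0, 0, 0, 0.03, 0, 0, 0, 0.02, 0, 0, 0, 0.015, 0, 0, 0, 0.008, 0, 0, 0, 0.002, 0, 0, 0, 0, 0, 0, 0, 0, 0])

```text
time: 20.4
tool_pos: [0.59, 0.2829, 0.0583]
tcp_rot: [1.934, 2.475, 0.002]
contact_force: [-0.0, 0.0, -0.7]
grip_width: 0.216
grip_force: 30.0
```

>>> jog_arm(ticks=[0, 0, 0, 0, 0, 0, 0, 0, 0, 0, 0, 0], finger_gap=0.6)

```text
time: 20.78
tool_pos: [0.5896, 0.2827, 0.0577]
tcp_rot: [1.935, 2.475, 0.0]
contact_force: [0.3, -0.1, 0.0]
grip_width: 0.523
grip_force: 0.0
```

>>> jog_arm(ticks=[0, 0, -0.03, 0, 0, 0, -0.05, 0, 0, 0, -0.05, 0, 0, 0, 0, 0, 0, 0, 0, 0])

```text
time: 21.4
tool_pos: [0.5892, 0.2825, 0.1871]
tcp_rot: [-1.934, -2.475, 0.001]
contact_force: [-0.4, 0.3, -0.1]
grip_width: 0.602
grip_force: 0.0
```

```bash
python3 - <<'E'
from look import *
it=dict(grip=(.5897,.2821,.035,.06,.085),base=(.5897,.2821,.05,.022,.034))
look("w8",it);look("s8",it,"scene")
plan(.4515,-.1597,.18,-17)
E
```

```text
wrist grip 724 [0.5887, 0.2832, 0.0267, 0.0198, -75.8] [0.5882 0.2847 0.0758] 0.0782
wrist base 965 [0.5888, 0.2824, 0.0659, 0.0298, -75.5] [0.5859 0.2933 0.027 ] 0.0285
scene grip 142 [0.5916, 0.2811, 0.0292, 0.0208, -75.6] [0.5939 0.2791 0.074 ] 0.0803
scene base 245 [0.5915, 0.2804, 0.0928, 0.0569, -77.0] [0.5968 0.2739 0.0273] 0.0319
t 21.5 tcp [0.5886 0.2822 0.1859] tilt -1.0 closing 14.0 grip 55.1 q1,q6 [0.44 0.2 ]
shift [-0.3957 -0.2398  0.0067] len 0.463 turn 0.541
```

The long stamp stands in its bay (base top 27–28 mm, centred). Now the short stamp.

>>> jog_arm(ticks=[-0.0495, -0.03, 0, 0, -0.0495, -0.03, 0, 0, -0.0495, -0.03, 0, 0, -0.0495, -0.03, 0, 0, -0.0495, -0.03, 0, 0, -0.0495, -0.03, 0, 0, -0.0495, -0.03, 0, 0, -0.0495, -0.03, 0, 0.18, 0, 0, 0, 0.18, 0, 0, 0, 0.18])

```text
time: 22.75
tool_pos: [0.4512, -0.1603, 0.1863]
tcp_rot: [-2.531, -1.858, 0.002]
contact_force: [-0.3, 1.0, 0.2]
grip_width: 0.602
grip_force: 0.0
```

>>> jog_arm(ticks=[0, 0, 0, 0, 0, 0, 0, 0])

```text
time: 23.0
tool_pos: [0.452, -0.1593, 0.1869]
tcp_rot: [-2.52, -1.874, 0.001]
contact_force: [0.5, -0.7, 1.0]
grip_width: 0.6
grip_force: 0.0
```

```bash
python3 - <<'E'
from look import *
look("w9",dict(grip=(.4515,-.1597,.04,.06,.08),base=(.4515,-.1597,.05,.015,.03),eraser=(.4495,-.3147,.05,.012,.03)))
plan(.4515,-.1597,.052,-17)
E
```

```text
wrist grip 684 [0.4501, -0.161, 0.0284, 0.0191, 73.2] [ 0.4506 -0.1591  0.0722] 0.0743
wrist base 414 [0.4502, -0.1606, 0.0357, 0.0292, 71.6] [ 0.4523 -0.1533  0.0226] 0.0244
wrist eraser 1069 [0.4482, -0.3147, 0.0597, 0.0274, -51.4] [ 0.4481 -0.3124  0.0191] 0.0209
t 23.05 tcp [ 0.4521 -0.1593  0.1871] tilt -1.0 closing -16.7 grip 55.0 q1,q6 [-0.34 -0.05]
shift [-0.0006 -0.0004  0.1351] len 0.135 turn 0.004
```

>>> jog_arm(ticks=[-0.001, -0.0005, 0.045, 0, 0, 0, 0.045, 0, 0, 0, 0.035, 0, 0, 0, 0.01, 0, 0, 0, 0, 0, 0, 0, 0, 0])

```text
time: 23.8
tool_pos: [0.4525, -0.1607, 0.0538]
tcp_rot: [2.523, 1.869, 0.002]
contact_force: [-0.1, 0.8, 0.4]
grip_width: 0.6
grip_force: 0.0
```

>>> jog_arm(ticks=[0, 0, 0, 0, 0, 0, 0, 0, 0, 0, 0, 0, 0, 0, 0, 0, 0, 0, 0, 0, 0, 0, 0, 0], finger_gap=0.0)

```text
time: 24.55
tool_pos: [0.4516, -0.1604, 0.0527]
tcp_rot: [2.525, 1.87, 0.0]
contact_force: [-0.9, 0.4, 5.1]
grip_width: 0.213
grip_force: 30.0
```

>>> jog_arm(ticks=[0, 0, -0.03, 0, 0, 0, -0.055, 0, 0, 0, -0.055, 0, 0, 0, 0, 0, 0, 0, 0, 0])

```text
time: 25.18
tool_pos: [0.4511, -0.1602, 0.1919]
tcp_rot: [-2.524, -1.869, 0.001]
contact_force: [-0.2, 0.4, -0.4]
grip_width: 0.217
grip_force: 30.0
```

```bash
python3 -c "
from h import *;plan(.6079,.2093,.19,14)"
```

```text
t 25.18 tcp [ 0.4511 -0.1602  0.1919] tilt -1.0 closing -17.0 grip 20.0 q1,q6 [-0.34 -0.05]
shift [0.3992 0.0422 0.0019] len 0.401 turn -0.54
```

>>> jog_arm(ticks=[0.057, 0.006, 0, 0, 0.057, 0.006, 0, 0, 0.057, 0.006, 0, 0, 0.057, 0.006, 0, 0, 0.057, 0.006, 0, 0, 0.057, 0.006, 0, 0, 0.057, 0.006, 0, -0.18, 0, 0, 0, -0.18, 0, 0, 0, -0.18, 0, 0, 0, 0])

```text
time: 26.42
tool_pos: [0.607, 0.2088, 0.19]
tcp_rot: [-1.934, -2.473, 0.005]
contact_force: [-0.1, -0.3, -1.8]
grip_width: 0.215
grip_force: 30.0
```

>>> jog_arm(ticks=[0, 0, 0, 0])

```text
time: 26.55
tool_pos: [0.6075, 0.2086, 0.1912]
tcp_rot: [-1.939, -2.47, 0.003]
contact_force: [-0.0, -0.8, -0.5]
grip_width: 0.217
grip_force: 30.0
```

```bash
python3 - <<'E'
from look import *
look("s10",dict(base=(.6079,.2093,.035,.15,.173)),"scene")
look("w10",dict(longgrip=(.5897,.2821,.035,.06,.085)))
plan(.6079,.2093,.059,14)
E
```

```text
scene base 173 [0.6097, 0.2066, 0.0356, 0.0307, -75.6] [0.6149 0.199  0.1607] 0.1703
wrist longgrip 807 [0.5889, 0.2822, 0.0274, 0.0194, -76.3] [0.5889 0.2825 0.0768] 0.0784
t 26.65 tcp [0.6079 0.2087 0.192 ] tilt -1.0 closing 13.8 grip 19.5 q1,q6 [0.33 0.09]
shift [0.0006 0.0003 0.133 ] len 0.133 turn -0.003
```

View pics/s10.png

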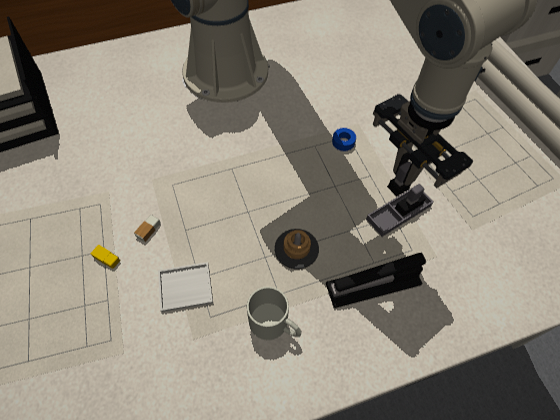

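The picture shows the short stamp held at (399,185) above the short bay, the long stamp standing in its bay (412,200), both rolls on the pin (297,243), and the bystanders unmoved. Lower it.

>>> jog_arm(ticks=[0.0005, 0, 0.04, 0, 0, 0, 0.04, 0, 0, 0, 0.03, 0, 0, 0, 0.013, 0, 0, 0, 0.008, 0, 0, 0, 0.002, 0, 0, 0, 0, 0, 0, 0, 0, 0])

```text
time: 27.65
tool_pos: [0.6085, 0.2097, 0.0604]
tcp_rot: [1.934, 2.475, 0.002]
contact_force: [-0.3, -0.3, -0.7]
grip_width: 0.215
grip_force: 30.0
```

>>> jog_arm(ticks=[0, 0, 0, 0, 0, 0, 0, 0, 0, 0, 0, 0], finger_gap=0.6)

```text
time: 28.02
tool_pos: [0.6081, 0.2095, 0.0597]
tcp_rot: [1.934, 2.475, 0.0]
contact_force: [-0.2, -0.6, -0.1]
grip_width: 0.521
grip_force: 0.0
```

>>> jog_arm(ticks=[0, 0, -0.03, 0, 0, 0, -0.05, 0, 0, 0, -0.05, 0, 0, 0, 0, 0, 0, 0, 0, 0])

```text
time: 28.65
tool_pos: [0.6076, 0.2093, 0.189]
tcp_rot: [-1.934, -2.475, 0.001]
contact_force: [0.6, 0.1, -0.0]
grip_width: 0.601
grip_force: 0.0
```

```bash
python3 - <<'E'
from look import *
it=dict(grip=(.6079,.2093,.025,.06,.085),base=(.6079,.2093,.03,.022,.034))
look("w11",it);look("s11",it,"scene")
plan(.449,-.3147,.18,38)
E
```

```text
wrist grip 726 [0.6072, 0.2095, 0.0274, 0.0199, -75.8] [0.6068 0.2113 0.0757] 0.0782
wrist base 406 [0.6076, 0.2095, 0.0355, 0.0295, -76.8] [0.6053 0.2167 0.0266] 0.0281
scene grip 144 [0.6104, 0.2088, 0.0289, 0.0205, -76.3] [0.6127 0.2061 0.0744] 0.0802
scene base 116 [0.6068, 0.2059, 0.0497, 0.0447, 48.6] [0.6151 0.2043 0.0277] 0.0315
t 28.75 tcp [0.607  0.2091 0.1879] tilt -1.0 closing 14.0 grip 55.2 q1,q6 [0.33 0.09]
shift [-0.4701 -0.2799  0.0088] len 0.547 turn -0.419
```

The short stamp stands in its bay. Now the eraser.

>>> jog_arm(ticks=[-0.047, -0.028, 0, 0, -0.047, -0.028, 0, 0, -0.047, -0.028, 0, 0, -0.047, -0.028, 0, 0, -0.047, -0.028, 0, 0, -0.047, -0.028, 0, 0, -0.047, -0.028, 0, 0, -0.047, -0.028, 0, 0, -0.047, -0.028, 0, 0, -0.047, -0.028, 0, 0])

```text
time: 30.0
tool_pos: [0.4485, -0.3155, 0.1882]
tcp_rot: [-1.933, -2.473, 0.0]
contact_force: [-0.2, 0.2, 0.5]
grip_width: 0.604
grip_force: 0.0
```

>>> jog_arm(ticks=[0, 0, 0.04, -0.14, 0, 0, 0.04, -0.14, 0, 0, 0, -0.14, 0, 0, 0, 0, 0, 0, 0, 0])

```text
time: 30.62
tool_pos: [0.4499, -0.3142, 0.1093]
tcp_rot: [-1.38, -2.822, -0.0]
contact_force: [-0.2, 0.4, -0.1]
grip_width: 0.599
grip_force: 0.0
```

```bash
python3 - <<'E'
from look import *
look("w12",dict(eraser=(.4495,-.3147,.05,.012,.03)))
look("s12",dict(tray=(.614,-.267,.085,.0085,.02)),"scene")
look("d12",dict(tray=(.614,-.267,.085,.0085,.02)),"side")
plan(.449,-.3147,.018,38.3)
E
```

```text
wrist eraser 2228 [0.4484, -0.3154, 0.0593, 0.0264, -51.5] [ 0.4473 -0.314   0.0195] 0.0208
scene tray 420 [0.616, -0.2678, 0.1085, 0.0946, 81.3] [ 0.6174 -0.2693  0.0119] 0.0147
side tray 250 [0.6144, -0.2673, 0.113, 0.0944, 80.9] [ 0.6137 -0.2634  0.0117] 0.0143
t 30.77 tcp [ 0.4501 -0.3143  0.1099] tilt -1.0 closing 38.0 grip 54.9 q1,q6 [-0.61 -1.27]
shift [ 0.0004 -0.0011  0.0919] len 0.092 turn -0.006
```

View pics/w12.png

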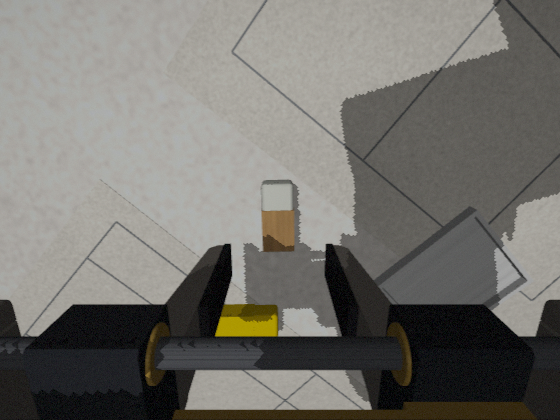

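The eraser, white with a brown sleeve, is at (278,215) and square to the fingers. The yellow block is behind at (247,325), clear of them. Grasp it.

>>> jog_arm(ticks=[0, -0.001, 0.04, -0.006, 0, 0, 0.03, 0, 0, 0, 0.015, 0, 0, 0, 0.006, 0, 0, 0, 0, 0, 0, 0, 0, 0])

```text
time: 31.52
tool_pos: [0.4497, -0.3153, 0.0195]
tcp_rot: [1.367, 2.827, -0.0]
contact_force: [0.4, 0.0, 0.9]
grip_width: 0.599
grip_force: 0.0
```

>>> jog_arm(ticks=[0, 0, 0, 0, 0, 0, 0, 0, 0, 0, 0, 0, 0, 0, 0, 0, 0, 0, 0, 0, 0, 0, 0, 0], finger_gap=0.0)

```text
time: 32.28
tool_pos: [0.4492, -0.3149, 0.0188]
tcp_rot: [1.368, 2.828, 0.0]
contact_force: [-1.0, 0.1, 5.6]
grip_width: 0.278
grip_force: 30.0
```

>>> jog_arm(ticks=[0, 0, -0.03, 0, 0, 0, -0.05, 0, 0, 0, -0.05, 0, 0, 0, 0, 0, 0, 0, 0, 0])

```text
time: 32.9
tool_pos: [0.4487, -0.3146, 0.148]
tcp_rot: [-1.367, -2.828, -0.0]
contact_force: [-1.1, 0.1, -0.5]
grip_width: 0.277
grip_force: 30.0
```

```bash
python3 -c "
from h import *;plan(.6145,-.2672,.15,81)"
```

```text
t 32.9 tcp [ 0.4487 -0.3146  0.148 ] tilt -1.0 closing 38.4 grip 25.5 q1,q6 [-0.61 -1.28]
shift [-0.0658  0.1594 -0.0021] len 0.172 turn -0.744
```

>>> jog_arm(ticks=[-0.022, 0.053, 0, 0, -0.022, 0.053, 0, 0, -0.022, 0.053, 0, -0.186, 0, 0, 0, -0.186, 0, 0, 0, -0.186, 0, 0, 0, -0.186, 0, 0, 0.04, 0, 0, 0, 0.03, 0, 0, 0, 0, 0, 0, 0, 0, 0])

```text
time: 34.15
tool_pos: [0.6146, -0.2678, 0.0784]
tcp_rot: [-0.246, -3.131, -0.0]
contact_force: [0.1, 0.7, -0.1]
grip_width: 0.277
grip_force: 30.0
```

```bash
python3 -c "
from h import *;plan(.6145,-.2672,.024,81)"
```

```text
t 34.15 tcp [ 0.6146 -0.2678  0.0784] tilt -1.0 closing 81.0 grip 25.5 q1,q6 [-0.41 -1.83]
shift [0.0002 0.0006 0.0544] len 0.054 turn 0.0
```

>>> jog_arm(ticks=[0, 0, 0.03, 0, 0, 0, 0.015, 0, 0, 0, 0.009, 0, 0, 0, 0, 0, 0, 0, 0, 0])

```text
time: 34.78
tool_pos: [0.6152, -0.2681, 0.0254]
tcp_rot: [0.246, 3.131, -0.001]
contact_force: [-0.1, -0.2, -0.0]
grip_width: 0.282
grip_force: 30.0
```

>>> jog_arm(ticks=[0, 0, 0, 0, 0, 0, 0, 0, 0, 0, 0, 0], finger_gap=0.42)

```text
time: 35.15
tool_pos: [0.6148, -0.2679, 0.0249]
tcp_rot: [0.246, 3.132, -0.0]
contact_force: [0.7, -0.3, 0.1]
grip_width: 0.418
grip_force: 0.0
```

>>> jog_arm(ticks=[0, 0, -0.03, 0, 0, 0, -0.05, 0, 0, 0, -0.06, 0, 0, 0, -0.05, 0, 0, 0, 0, 0, 0, 0, 0, 0, 0, 0, 0, 0])

```text
time: 36.02
tool_pos: [0.6137, -0.2674, 0.2126]
tcp_rot: [-0.246, -3.129, -0.002]
contact_force: [-1.2, 0.2, 0.2]
grip_width: 0.42
grip_force: 0.0
```

```bash
python3 - <<'E'
from look import *
it=dict(eraser=(.6145,-.2672,.042,.018,.034))
look("w13",it);look("d13",it,"side")
it.update(small=(.608,-.0095,.045,.042,.06),lg=(.5897,.2821,.035,.06,.085),sg=(.6079,.2093,.025,.06,.085))
look("s13",it,"scene");plan(.6,-.26,.2)
E
```

```text
wrist eraser 1206 [0.6146, -0.269, 0.0598, 0.0265, -8.2] [ 0.6137 -0.2689  0.0236] 0.0249
side eraser 173 [0.6134, -0.267, 0.0599, 0.0316, -10.4] [ 0.6135 -0.2649  0.0239] 0.0267
scene eraser 351 [0.6169, -0.2681, 0.0607, 0.0269, -8.4] [ 0.619  -0.2682  0.0244] 0.0272
scene small 254 [0.61, -0.0101, 0.0452, 0.045, -59.1] [ 0.6121 -0.0113  0.0509] 0.0549
scene lg 140 [0.5919, 0.2821, 0.0298, 0.0207, -74.2] [0.5938 0.2792 0.0741] 0.0798
scene sg 144 [0.6108, 0.2078, 0.0283, 0.0197, -79.1] [0.6126 0.2061 0.0743] 0.0796
t 36.17 tcp [ 0.6141 -0.2676  0.2131] tilt -1.0 closing 81.0 grip 38.3 q1,q6 [-0.41 -1.83]
shift [0.0151 0.0053 0.0132] len 0.021 turn None
```

View pics/s13.png

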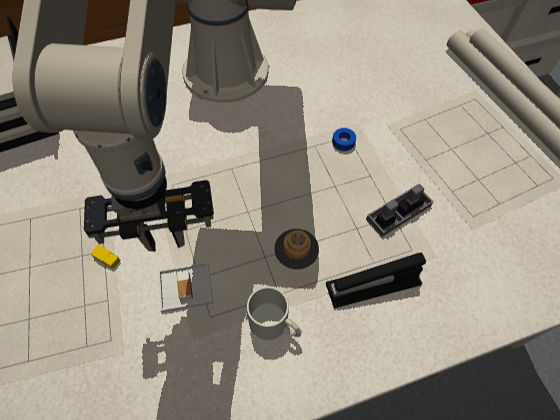

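The picture shows the eraser flat in the tray (185,288), both rolls on the pin (297,243), and both stamps upright in the rack (388,214) and (412,200). The mug and stapler are where they were, and the gripper is clear.

```bash
python3 -c "
from rig import manip
print(manip.close_job())"
```

```text
the job is handed in; nothing more can be done
None
```

I handed the job in after about 36 s of the 128 s allowed: both rolls are on the pin (big below small), both stamps stand in their own bays, the eraser lies flat in the tray, and the stapler and mug were left alone; the final camera check agreed, but no verdict came back.

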